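# Unfold the press crank and seat a carburettor jet holder

## Robot

A 6-joint arm with a two-finger parallel gripper is mounted at the origin on the work surface. World frame = base frame: x ahead of the robot, y to its left, z up, the work surface at z = 0. Lengths are in m, angles in rad, forces in N, time in s.
With the tool pointing down it reaches from about 0.35 to 0.975 m from the base axis. Payload 17.4 kg.
Tool frame: the origin (TCP) lies on the centre line of the jaws, within the pads' length; the fingertips stand 8 mm ahead of it and the grasp point (between the pads) lies 11 mm behind it; y points along the fingers, z is the direction in which the jaws open and shut, and the axes are right-handed (so a half turn about y gives the same grasp; the last joint's range is limited). The gripper opens to 85 mm and grips with 20 to 120 N. Pads are 22 mm wide; open, the fingers measure 114 mm over their backs; the gripper's body (76 mm by 85 mm) begins 54 mm behind the grasp point. The pads swing forward as they close: fully open they stand 13 mm farther back than shut.
Start: joints at [1.078, 0.116, 1.442, -0, 1.584, -0.038], TCP at [0.297, 0.606, 0.239] pointing down, gripper open.
Joint ranges: [-2.83, 2.83], [-0.83, 2.19], [0.07, 2.5], [-1.14, 4.28], [0.01, 3], [-2.97, 2.97]. Speed limits (rad/s): [1.89, 1.89, 2.22, 3.14, 3.14, 3.14].

## Interface

Orientations are given as a unit quaternion [w, x, y, z].
In Python, from workcell import * gives the robot as it stands. The module is installed in compiled form; this text tells all that it offers.
- The arm moves only by the shell command python3 -m jog 'ROWS'. ROWS is JSON, a list of rows, each a list of 3 entries, a list of its own where there are three numbers: the shift along the world's x, y, z in mm, then the turn, a rotation vector about the world's x, y, z in degrees, then the gripper command: -1 is shut, 1 is fully open, values between are in proportion. A call has 1 to 5 rows; each row is the pose to reach, as a shift and turn from the pose measured when the call began; what a row does not reach only later rows make up. A row lasts 1/10 s, in which the tool goes at most 50 mm and 8.59 degrees, less where a joint would pass 70% of its speed; a pose out of reach is approached as far as the arm can. A call with a gripper value outside its range is refused whole. The fingers move at their own pace and stop on an object; the grip force is fixed at half the most. Time passes only in rows, so rows that repeat a pose let the fingers close. It gives the time, the measured TCP pose, the force and the opening at its end, in the units of the state.
- observe(): the state, without advancing time (a new reading comes with each control period).
- camera(name): name is "side" or "top"; returns the picture (420x560x3 uint8, red, green, blue); there is no depth.
- camera_params(name): a dict with "intrinsics" (3x3 intrinsics, pixels), "R" (3x3) and "t" (3): a world point X has camera coordinates R X + t. Camera axes: x right, y down, z forward; pixel columns grow to the right and rows downward; lengths in m; the calibration is good to about 2 mm. A picture is of the moment at which its call begins. camera_params takes no time and is no camera call.
- job_done(): hands the job in, once; it reports no verdict.
Trained networks look in the newest picture that a camera, given by its name, has taken for a name from the list of things; names that differ only in an ending like _2 or _b are one class to them, and where a whole thing is asked for, a point or a joint stands for the part that bears it (a point fixed in the world has none). Each returns a list of dicts, best first, with "conf" (0 to 1); they miss things now and then, are a little off and sometimes report something else, mostly with a low value. They report only what shows in the picture. A call takes as long as a camera call.
- recognise(label, camera): "position" ([x, y, z] in m, in world coordinates, good to about 4 mm: the middle of the surface that is visible of it).
- masks_of(label, camera): "mask" (420x560 bool, what is visible of it).
- mark_of(label, camera): "position" ([x, y, z] in m, in world coordinates, good to about 4 mm: a listed point, or the origin of a listed thing).
The state is a dict: "time_s": time; "joints": joint angles; "joint_velocities": joint speeds; "effort": joint torques, N m; "tcp_pos": TCP position; "ee_rot": TCP orientation; "force": force on the tool from outside, world axes, zero at the start; "wrist_torque": the same for the moment, N m; "gripper_width": finger opening in m.
Only numpy, scipy, OpenCV 4.12 (cv2) and the standard library are available. Lean on these libraries where they do the work, as an engineer would, in place of code of your own. Each camera call takes 0.05 s, during which the arm holds its last target.

## Task

Press the brass jet holder fully home in the carburettor with the little screw press: first swing the crank's folded grip up to its upright working position, then wind the crank clockwise (seen from above) until you feel the jet holder's collar come up solid on the stem, and stop there before the brass is crushed. Wind the ram back up so that it stands clear of the jet holder, leave the grip standing and let go; leave the other parts on the bench where they lie.

Things in the scene. Friction and masses are not known exactly. Their poses are not given: they have to be found in the camera images.
- press: Two-pillar bench screw press, fixed; origin under its base on the screw axis, z up. Base 150 x 200 mm, two steel pillars 140 mm apart along its y, fixed bridge on top (50 x 180 mm, top 215 mm above the bench, pillar nuts up to 227 mm). An aluminium carburettor body stands fixed upside down on its bed, jet stem up.
- crank_hub (a point): Centre of the crank hub's top face, on the vertical screw axis, 238 mm above the bench. Hub 36 mm across; the flat steel crank arm (16 mm wide, its top at 242 mm) runs level from it to the fork. The crank keeps its height as it turns; clockwise from above drives the ram down, 20 mm a turn.
- crank_fork (a point): Fold pivot of the grip, at the fork on the outer end of the crank arm: 90 mm from the screw axis, 254 mm above the bench; the direction from crank_hub to here is where the arm points, any direction at the start.
- crank (a joint): Turn of the crank, rad, growing clockwise from above; starts between -2.2 and 2.2 and takes 0.4 to 1.3 turns to seat. Push needed at the grip: bare screw about 1.5 N, pressing into the bore about 4 N; with the collar solid it climbs steeply: over 7 N is fully home, 8 to 9 N about right, 14 N (0.3 rad past first touch of the seat) crushes the brass. Let go under load it springs back a little.
- grip_mid (a point): Point on the centre line of the grip, 50 mm from the fold pivot. The grip is a round black plastic sleeve 22 mm thick that covers 17 to 77 mm from the pivot and spins freely on its pin; a steel washer ends it at 80 mm. Folded, it lies on the crank arm with its free end towards the hub, 1 mm above the arm; upright, its top is 334 mm above the bench.
- handle (a joint): Fold angle of the grip about the fork pin (level, square to the arm), rad: 0 = folded down flat along the arm towards the hub, 1.57 = upright, the working position, against its stop. The hinge is stiff (0.15 N m) and stays where it is left. It starts between 0 and 0.3.
- jet_holder (a joint): How far the brass jet holder has gone down, m: 0 = collar 10 mm above the stem, 0.010 = collar home on the stem. Starts between 0 and 0.004. It is a tight fit and moves only when pressed.
- jet_holder_top (a point): Centre of the top face of the jet holder's hexagon head (15 mm across, 8 mm tall, on a 19 mm collar 3 mm thick), on the screw axis: 101 mm above the bench when home.
- ram: Ram of the press: a guided steel platen between the pillars with a 28 mm round nose; origin at the centre of the nose's lower face, on the screw axis, z up. Its nose presses on the jet holder's head.
- insulator: Bystander: white ribbed ceramic plug insulator, 26 mm across and 54 mm tall, standing on the bench; origin under its foot. Leave alone.
- thread_chaser: Bystander: steel spark plug thread chaser with hexagon head, 106 mm long, 24 mm thick, lying on the bench; origin under its middle, x along it. Leave alone.
- throttle_lever: Bystander: flat green plastic throttle lever, 83 mm long and 16 mm tall at its peg, lying on the bench; origin under its hub, x along it. Leave alone.
- parts_cabinet: Fixed grey metal parts cabinet with two drawers, 200 x 220 x 190 mm, standing at the right of the bench; origin under its middle. Not needed.

How it is judged:
On the way, in this order (a step that is already met when the one before it is completed fails the run):
1. the crank's grip is swung up to its upright working position (value of joint handle above 1.42 rad), for 0.2 s.
2. the jet holder is pressed home, its collar solid on the stem under the ram (value of joint jet_holder above 0.0095 m and contact force between ram and jet_holder above 140 N), for 0.1 s.
At the end, for the whole second after the job is handed in: The jet holder's collar is within 0.5 mm of home on the carburettor's stem, the ram stands still and more than 3 mm clear above the jet holder, and the crank's grip is standing in its working position (above 1.3 rad) (value of joint jet_holder above 0.0095 m and z of ram in the frame of jet_holder_top above 0.003 m and value of joint handle above 1.3 rad and linear speed of ram below 0.002 m/s); the robot touches nothing.
It fails at once if the ram presses on the jet holder with more than 450 N (14 to 17 N at the grip) and crushes the brass (contact force between ram and jet_holder above 450 N).
It fails at once if the crank is turned (its outer end moved more than 40 mm) while the grip is not up (value of joint handle below 1.2 rad and distance of crank_fork from where it was at the start of the episode above 0.04 m).
It fails at once if a part lying on the bench is moved more than 20 mm (distance of any of insulator, thread_chaser, throttle_lever from where it was at the start of the episode above 0.02 m).
It also fails if it takes over 72 s, if anything falls off the work surface, if the arm or the gripper's body presses on something with over 40 N, if the wrist force passes 120 N, or if a joint passes its speed limit or range.

## Working session

There is one attempt and no reset: what is moved stays moved. The work goes in short steps, Python scripts to look and compute and a shell command to move; the robot and the scene stay as the last step left them, time stands still between calls to the robot, and variables do not carry over. Pictures are saved under pics/ and viewed, and the job is handed in when it is done.

```bash
mkdir -p pics; ls; python3 - <<'E'
from workcell import *
import cv2
s=observe();print(s)
for c in("side","top"):
    im=camera(c);cv2.imwrite(f"pics/a_{c}.png",im[:,:,::-1])
    p=camera_params(c);print(c,p)
    for l in("press","crank_hub","crank_fork","grip_mid","jet_holder_top","ram","insulator","thread_chaser","throttle_lever","parts_cabinet"):
        m=mark_of(l,c);print(l,[(round(d["conf"],2),[round(float(v),4) for v in d["position"]]) for d in m[:2]])
E
```

```text
pics
{'time_s': 0.0, 'joints': array([ 1.07821270e+00,  1.16512665e-01,  1.44225741e+00,  6.46197234e-06,
        1.58398406e+00, -3.77819308e-02]), 'joint_velocities': array([ 0.0010413 , -0.00013804,  0.00041533,  0.00035199,  0.00050143,
        0.00018914]), 'effort': array([ 2.16983807e-05, -7.31975555e+01, -6.32491708e+01, -6.32701153e-05,
        6.18542326e-03, -3.11617544e-05]), 'tcp_pos': array([0.29643117, 0.60623617, 0.23854905]), 'ee_rot': array([-0.68850698,  0.68929836, -0.1595242 ,  0.15930455]), 'force': array([0.89710774, 0.49004253, 0.35326354]), 'wrist_torque': array([0.00298245, 0.05556234, 0.01726273]), 'gripper_width': 0.08535571400846939}
side {'intrinsics': array([[447.83911339,   0.        , 287.44610103],
       [  0.        , 447.83911339, 201.81125015],
       [  0.        ,   0.        ,   1.        ]]), 'R': array([[ 0.99977159, -0.01444241,  0.01575415],
       [ 0.00323497, -0.62637529, -0.77951494],
       [ 0.02112609,  0.77938785, -0.62618549]]), 't': array([-0.56658904,  0.06116203,  1.33722476])}
press [(0.98, [0.5803, 0.1615, 0.0004])]
crank_hub
[... 545 characters left out ...]
      [  0.        , 391.06074448, 207.79867467],
       [  0.        ,   0.        ,   1.        ]]), 'R': array([[ 0.01774795, -0.99980064,  0.00914848],
       [-0.99433606, -0.01860843, -0.10463995],
       [ 0.10478933, -0.00723952, -0.99446809]]), 't': array([-0.10845518,  0.57021211,  1.05332268])}
press [(0.68, [0.5736, 0.1604, -0.0032])]
crank_hub [(0.96, [0.5833, 0.1606, 0.2412])]
crank_fork [(0.77, [0.5364, 0.0778, 0.2543])]
grip_mid [(0.54, [0.5619, 0.1247, 0.2608])]
jet_holder_top [(0.54, [0.5401, 0.0787, 0.2521])]
ram []
insulator [(0.53, [0.4735, 0.2287, 0.0024])]
thread_chaser [(0.55, [0.6101, 0.3557, -0.0001])]
throttle_lever [(0.51, [0.7201, 0.271, 0.005])]
parts_cabinet []
```

View pics/a_side.png

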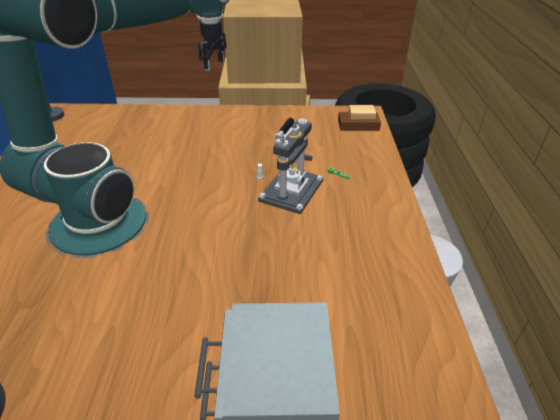

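View pics/a_top.png

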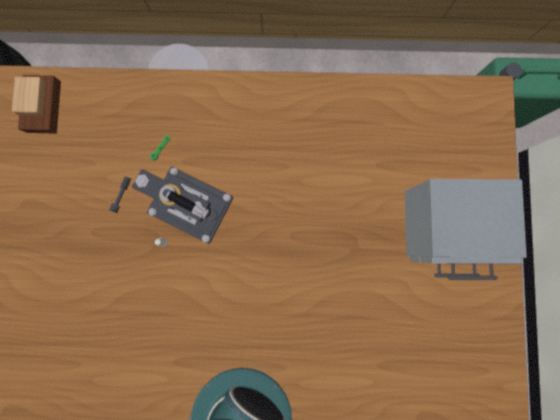

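```bash
cat > h.py <<'E'
import numpy as np,cv2
from workcell import *
def proj(c,X):
    p=camera_params(c);q=p["R"]@np.array(X,float)+p["t"];q=p["intrinsics"]@q;return q[:2]/q[2]
def ray(c,uv,z):
    p=camera_params(c);d=p["R"].T@(np.linalg.inv(p["intrinsics"])@np.array([uv[0],uv[1],1.]));o=-p["R"].T@p["t"]
    return o+d*(z-o[2])/d[2]
def zoom(c,im,ctr,w,k,pts,fn):
    x0,y0=int(ctr[0]-w/2),int(ctr[1]-w/2);x0=max(x0,0);y0=max(y0,0)
    z=cv2.resize(np.ascontiguousarray(im[y0:y0+w,x0:x0+w,::-1]),None,fx=k,fy=k,interpolation=cv2.INTER_CUBIC)
    for n,(X,col) in pts.items():
        u=proj(c,X);q=(int((u[0]-x0+.5)*k),int((u[1]-y0+.5)*k));cv2.circle(z,q,3,col,-1)
    cv2.imwrite(fn,z);print(fn,x0,y0)
def model(C,a,th):
    C=np.array([*C,0.]);d=np.array([np.cos(a),np.sin(a),0]);f=C+90e-3*d+[0,0,.254]
    e=lambda r:f+r*(-d*np.cos(th)+np.array([0,0,np.sin(th)]))
    return dict(hub=(C+[0,0,.238],(0,0,255)),fork=(f,(0,255,0)),g17=(e(.017),(255,255,0)),gm=(e(.05),(255,0,255)),g80=(e(.08),(0,255,255)))
E
python3 - <<'E'
from h import *
for c in("side","top"):
    im=cv2.imread(f"pics/a_{c}.png")[:,:,::-1]
    zoom(c,im,proj(c,[.56,.13,.22]),90,7,model((.582,.160),np.radians(-118.5),.15),f"pics/b_{c}.png")
E
```

```text
pics/b_side.png 240 92
pics/b_top.png 137 157
```

View pics/b_side.png

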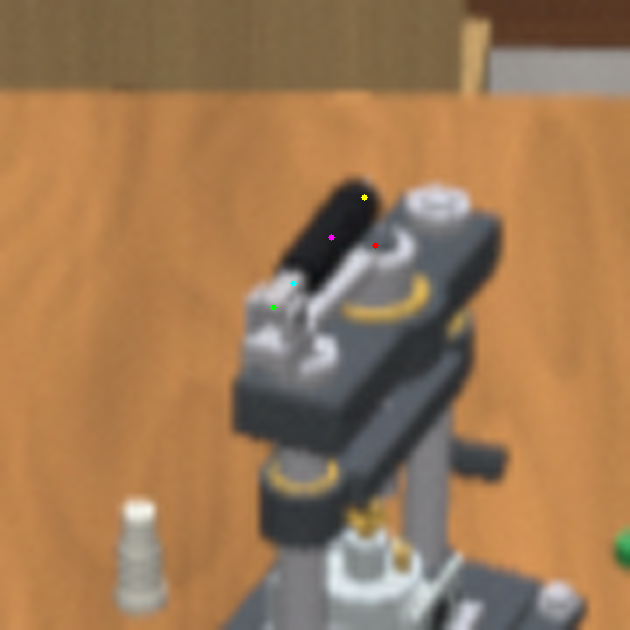

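View pics/b_top.png

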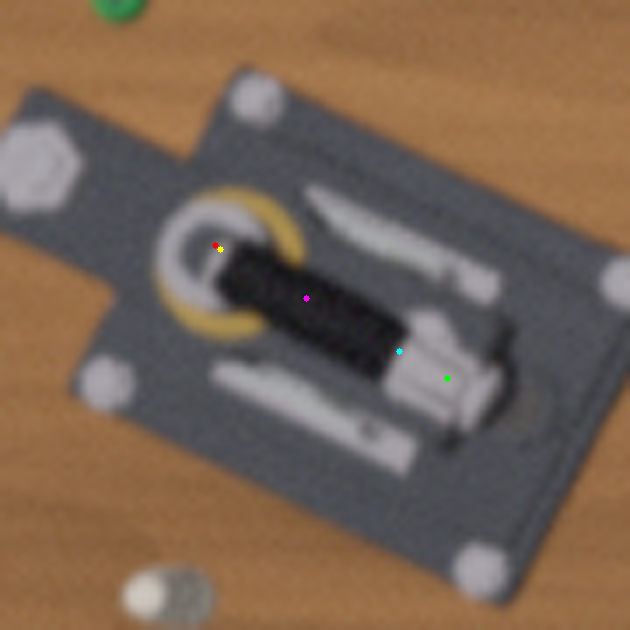

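```bash
python3 - <<'E'
from h import *
from scipy.optimize import least_squares
obs={}
for c in("side","top"):
    im=cv2.imread(f"pics/a_{c}.png")
    u=proj(c,[.562,.124,.26]);m=(im.max(2)<50).astype(np.uint8)
    yy,xx=np.mgrid[:420,:560];m[(abs(xx-u[0])>18)|(abs(yy-u[1])>18)]=0
    n,l,s,ce=cv2.connectedComponentsWithStats(m);i=1+np.argmax(s[1:,4])
    p=np.argwhere(l==i)[:,::-1].astype(float);w,v=np.linalg.eigh(np.cov(p.T))
    print(c,s[i],ce[i],np.degrees(np.arctan2(*v[::-1,1])),np.sqrt(12*w))
    obs[c]=(ce[i],v[:,1])
# fit C? solve for sleeve mid
def tri(us):
    def f(X): return np.concatenate([proj(c,X)-us[c] for c in us])
    r=least_squares(f,[.56,.12,.26]);return r.x,r.fun
print(tri({c:obs[c][0] for c in obs}))
def f(p):
    C=p[:2];a,th=p[2:];C3=np.array([*C,0]);d=np.array([np.cos(a),np.sin(a),0]);F=C3+.09*d+[0,0,.254]
    r=[]
    for c in obs:
        e=[proj(c,F+k*(-d*np.cos(th)+np.array([0,0,np.sin(th)]))) for k in(.017,.047,.077)]
        r+=list(e[1]-obs[c][0]);t=e[2]-e[0];v=obs[c][1];r.append(5*(t[0]*v[1]-t[1]*v[0])/np.linalg.norm(t)*2)
    r+=list((C-[.582,.160])/.003*.5)
    return r
r=least_squares(f,[.582,.16,-2.07,.15],x_scale=[.01,.01,.1,.1]);print(r.x,np.degrees(r.x[2]),np.round(r.fun,2))
E
```

```text
side [281 119  12  14  82] [287.19512195 125.15853659] 127.01929149384783 [ 5.82176328 14.13710543]
top [169 192  26  19 226] [181.31858407 200.9380531 ] -151.84794026217406 [ 8.80386174 25.55299856]
(array([0.56035806, 0.12152561, 0.26337403]), array([-1.13746187,  0.15444158, -0.0311218 , -0.87220978]))
[ 0.58102541  0.16031537 -2.05837526  0.20084563] -117.93621483404014 [-1.11  0.16 -0.02 -0.01 -0.91 -0.15 -0.16  0.05]
```

```bash
cat >> h.py <<'E'
from scipy.spatial.transform import Rotation as Ro
def st():
    s=observe();q=s["ee_rot"];M=Ro.from_quat([q[1],q[2],q[3],q[0]]).as_matrix();return s,M
E
python3 - <<'E'
from h import *
s,M=st();print(M.round(3));z=M[:,2];print("jaw yaw",np.degrees(np.arctan2(z[1],z[0])))
print("to go mm",(np.array([.5617,.1238,.253])-s["tcp_pos"])*1e3)
E
```

```text
[[ 0.898  0.     0.439]
 [-0.439  0.     0.898]
 [-0.    -1.     0.   ]]
jaw yaw 63.94222710566438
to go mm [ 265.17069793 -482.60174493   13.67168808]
```

```bash
python3 -m jog '[[[20,-40,25],[0,0,-8],1],[[45,-80,50],[0,0,-16],1],[[70,-120,80],[0,0,-24],1],[[95,-160,100],[0,0,-32],1],[[120,-200,100],[0,0,-40],1]]'; python3 -m jog '[[[25,-45,0],[0,0,-8],1],[[50,-90,0],[0,0,-16],1],[[75,-135,0],[0,0,-24],1],[[100,-180,0],[0,0,-32],1],[[125,-225,0],[0,0,-40],1]]'
python3 - <<'E'
from h import *
s,M=st();z=M[:,2];print("jaw yaw",np.degrees(np.arctan2(z[1],z[0])),M[:,1])
print("to go mm",(np.array([.5617,.1238,.253])-s["tcp_pos"])*1e3)
E
```

```text
time_s: 1.6
tcp_pos: [0.413, 0.412, 0.3417]
ee_rot: [0.593, -0.591, 0.387, -0.387]
force: [0.8, 1.1, 0.2]
gripper_width: 0.0852
time_s: 2.1
tcp_pos: [0.5342, 0.1927, 0.342]
ee_rot: [-0.424, 0.421, -0.566, 0.568]
force: [0.9, 0.7, -0.7]
gripper_width: 0.0854
jaw yaw -16.671709465033597 [ 4.46888094e-03  4.09328845e-04 -9.99989931e-01]
to go mm [ 27.45517745 -68.86183503 -89.04881914]
```

```bash
python3 -m jog '[[[15,-35,0],[0,0,-6],1],[[27,-69,0],[0,0,-11],1],[[27,-69,-10],[0,0,-11.3],1],[[27,-69,-20],[0,0,-11.3],1],[[27,-69,-20],[0,0,-11.3],1]]'
python3 - <<'E'
from h import *
s,M=st();z=M[:,2];print("jaw yaw",np.degrees(np.arctan2(z[1],z[0])),M[:,1])
print("to go mm",(np.array([.5617,.1238,.253])-s["tcp_pos"])*1e3)
for c in("side","top"):
    im=camera(c);zoom(c,im,proj(c,[.56,.13,.28]),90,7,model((.581,.160),np.radians(-118),.2),f"pics/c_{c}.png")
E
```

```text
time_s: 2.6
tcp_pos: [0.5607, 0.1243, 0.3202]
ee_rot: [-0.365, 0.364, -0.605, 0.606]
force: [0.1, 0.2, 0.8]
gripper_width: 0.0857
jaw yaw -27.880028156441867 [ 2.09939103e-03 -6.46937292e-04 -9.99997587e-01]
to go mm [  1.04346259  -0.52553805 -67.15113859]
pics/c_side.png 240 73
pics/c_top.png 130 154
```

View pics/c_side.png

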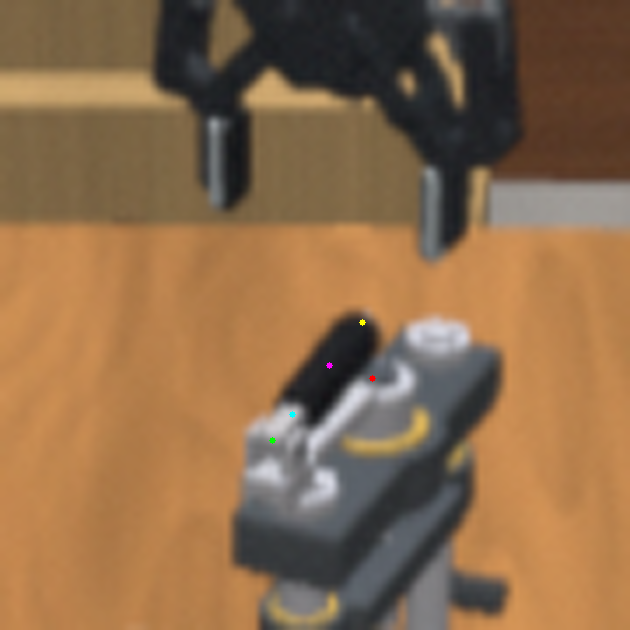

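The side view shows the fingers straddling the folded grip (grip at about (330,365) in the crop), so I descend.

```bash
python3 -m jog '[[[1,0,-20],[0,0,0],1],[[1,-1,-40],[0,0,0],1],[[1,-1,-55],[0,0,0],1],[[1,-1,-66],[0,0,0],1],[[1,-1,-66],[0,0,0],0.3]]'; python3 -m jog '[[[0,0,0],[0,0,0],-0.2],[[0,0,0],[0,0,0],-0.4],[[0,0,0],[0,0,0],-0.6],[[0,0,0],[0,0,0],-1],[[0,0,0],[0,0,0],-1]]'
python3 - <<'E'
from h import *
s,M=st()
print(s["wrist_torque"])
for c in("side","top"):
    im=camera(c);zoom(c,im,proj(c,[.56,.13,.28]),90,7,model((.581,.160),np.radians(-118),.2),f"pics/d_{c}.png")
E
```

```text
time_s: 3.2
tcp_pos: [0.5614, 0.124, 0.2546]
ee_rot: [-0.366, 0.365, -0.605, 0.606]
force: [0.3, -0.2, -0.1]
gripper_width: 0.0732
time_s: 3.7
tcp_pos: [0.5615, 0.1242, 0.2552]
ee_rot: [-0.366, 0.364, -0.605, 0.606]
force: [-2.7, 2.5, 4.1]
gripper_width: 0.0202
[0.35105085 0.35324947 0.16734637]
pics/d_side.png 240 73
pics/d_top.png 130 154
```

View pics/d_side.png

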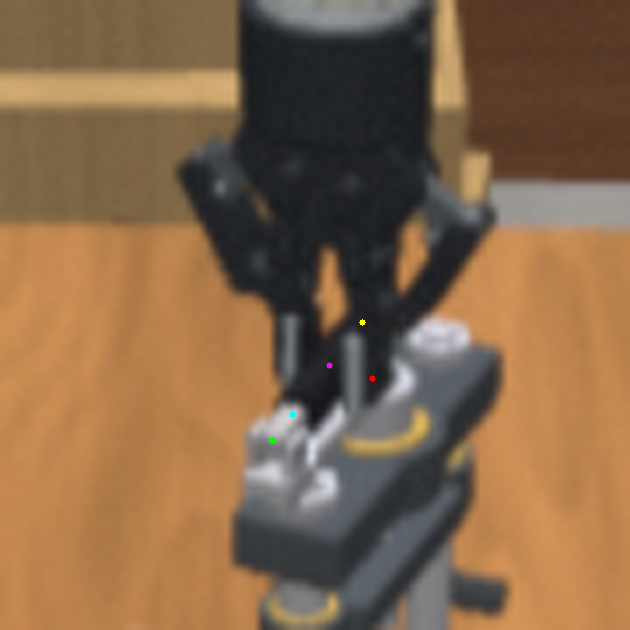

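```bash
python3 -m jog '[[[-1,-2,6],[0,0,0],-1],[[-2.3,-4.4,13],[0,0,0],-1],[[-4,-7.6,18],[0,0,0],-1],[[-6,-11.7,24],[0,0,0],-1],[[-8.7,-16.3,28.4],[0,0,0],-1]]'
python3 - <<'E'
from h import *
s,M=st()
print(s["wrist_torque"],M[:,1])
for c in("side",):
    im=camera(c);zoom(c,im,proj(c,[.56,.13,.28]),90,7,model((.581,.160),np.radians(-118),.92),f"pics/e_{c}.png")
E
```

```text
time_s: 4.3
tcp_pos: [0.5523, 0.1073, 0.2829]
ee_rot: [-0.365, 0.365, -0.605, 0.606]
force: [-1.5, 1.2, -17.5]
gripper_width: 0.0199
[ 0.31436347  0.26092307 -0.00512335] [ 1.03811092e-03 -7.04212302e-04 -9.99999213e-01]
pics/e_side.png 240 73
```

View pics/e_side.png

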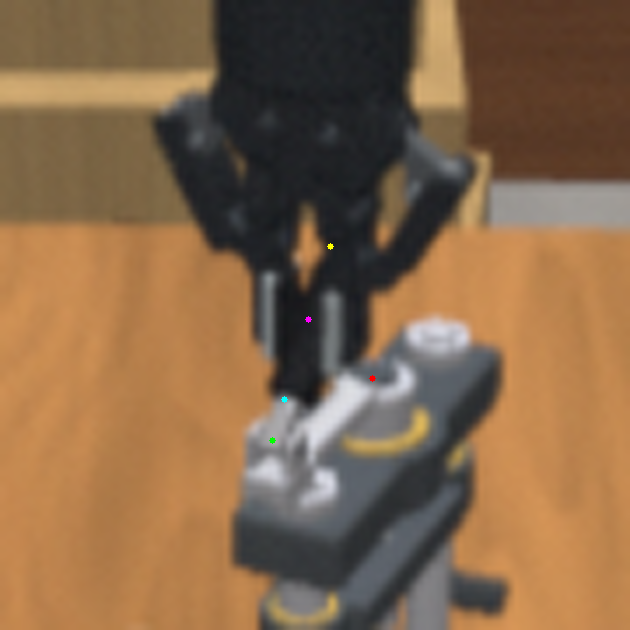

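```bash
python3 -m jog '[[[-2.6,-5,3.7],[0,0,0],-1],[[-5.6,-10.6,6.7],[0,0,0],-1],[[-8.8,-16.5,8.8],[0,0,0],-1],[[-12,-22.5,9.9],[0,0,0],-1],[[-14,-26.5,10],[0,0,0],-1]]'
python3 - <<'E'
from h import *
s,M=st()
print(s["wrist_torque"],M[:,1])
for c in("side","top"):
    im=camera(c);zoom(c,im,proj(c,[.56,.13,.28]),90,7,model((.581,.160),np.radians(-118),1.57),f"pics/f_{c}.png")
    print(c,[(l,[(round(d["conf"],2),d["position"].round(4) if hasattr(d["position"],"round") else d["position"]) for d in mark_of(l,c)[:1]]) for l in("crank_hub","crank_fork","grip_mid")])
E
```

```text
time_s: 4.85
tcp_pos: [0.5381, 0.0802, 0.2943]
ee_rot: [-0.366, 0.364, -0.605, 0.606]
force: [6.1, 9.8, -13.0]
gripper_width: 0.0165
[ 2.03592271 -0.70951193 -0.13003493] [ 3.37694201e-03  3.11972014e-04 -9.99994249e-01]
pics/f_side.png 240 73
side [('crank_hub', [(0.9, [0.5817, 0.1609, 0.2382])]), ('crank_fork', [(0.54, [0.5373, 0.082, 0.2514])]), ('grip_mid', [(0.67, [0.5478, 0.0959, 0.2986])])]
pics/f_top.png 130 154
top [('crank_hub', []), ('crank_fork', []), ('grip_mid', [])]
```

View pics/f_side.png

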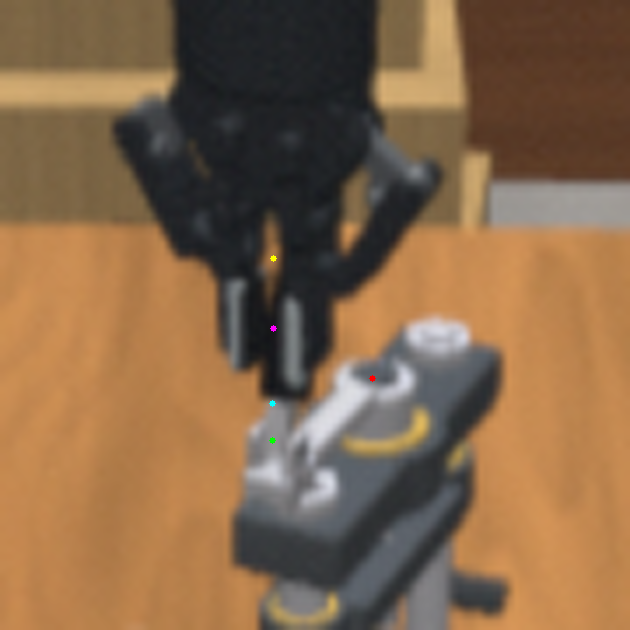

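View pics/f_top.png

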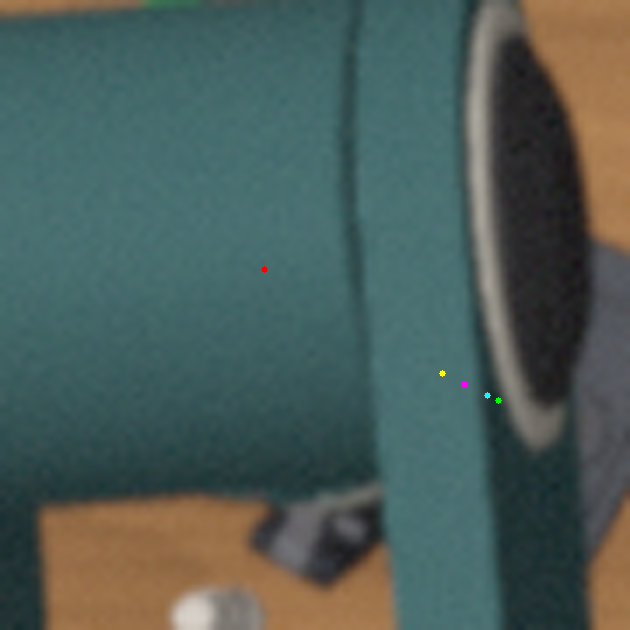

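The grip lags: the sleeve is leaning towards the hub (its foot at about (290,392) instead of (272,404)), and the narrowed opening shows it has slid to the pad edge. I'll release it, go round to its hub side and push it up with the shut fingers.

```bash
python3 -m jog '[[[0,0,0],[0,0,0],0],[[0,0,0],[0,0,0],1],[[0,0,0],[0,0,0],1],[[0,0,0],[0,0,0],1],[[0,0,0],[0,0,0],1]]'; python3 -m jog '[[[9,17,0],[0,0,0],1],[[18,34,3],[0,0,0],1],[[28,51,5],[0,0,0],1],[[28,51,5],[0,0,0],1],[[28,51,5],[0,0,0],1]]'
python3 - <<'E'
from h import *
s,M=st()
print(s["wrist_torque"],M[:,1])
for c in("side",):
    im=camera(c);zoom(c,im,proj(c,[.56,.13,.28]),90,7,model((.581,.160),np.radians(-118),1.2),f"pics/g_{c}.png")
    print(c,[(l,[(round(d["conf"],2),d["position"].round(4) if hasattr(d["position"],"round") else d["position"]) for d in mark_of(l,c)[:1]]) for l in("crank_hub","crank_fork","grip_mid")])
E
```

```text
time_s: 5.75
tcp_pos: [0.5382, 0.08, 0.2944]
ee_rot: [-0.366, 0.364, -0.605, 0.607]
force: [0.1, 0.6, 0.2]
gripper_width: 0.0855
time_s: 6.25
tcp_pos: [0.5665, 0.132, 0.299]
ee_rot: [-0.366, 0.365, -0.605, 0.606]
force: [-0.2, -0.2, -0.1]
gripper_width: 0.0854
[0.01569148 0.01276189 0.0038475 ] [ 0.00197687 -0.00155049 -0.99999684]
pics/g_side.png 240 73
side [('crank_hub', [(0.74, [0.5796, 0.1611, 0.2373])]), ('crank_fork', [(0.6, [0.5401, 0.0794, 0.2571])]), ('grip_mid', [(0.79, [0.5462, 0.0965, 0.2989])])]
```

View pics/g_side.png

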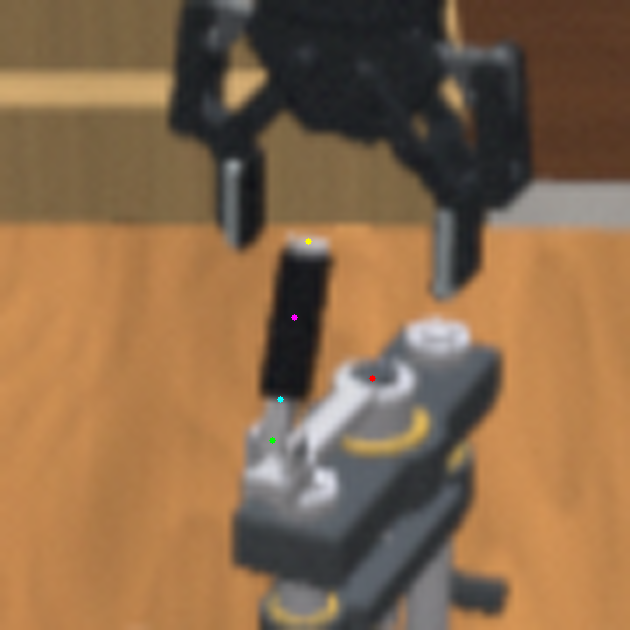

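The model at 1.2 rad overlays the grip exactly. Now I shut the fingers and push outwards.

```bash
python3 -m jog '[[[0,0,0],[0,0,0],-1],[[0,0,0],[0,0,0],-1],[[0,0,0],[0,0,0],-1],[[0,0,0],[0,0,0],-1],[[0,0,0],[0,0,0],-1]]'; python3 -m jog '[[[-2.3,-4.4,0],[0,0,0],-1],[[-4.7,-8.8,0],[0,0,0],-1],[[-7,-13,0],[0,0,0],-1],[[-9,-17.5,0],[0,0,0],-1],[[-11,-21,0],[0,0,0],-1]]'
python3 -m jog '[[[-1.5,-2.6,0],[0,0,0],-1],[[-3,-5.2,0],[0,0,0],-1],[[-4,-7,0],[0,0,0],-1]]'
python3 - <<'E'
from h import *
s,M=st()
print(s["wrist_torque"],M[:,1])
for c in("side",):
    im=camera(c);zoom(c,im,proj(c,[.56,.13,.28]),90,7,model((.581,.160),np.radians(-118),1.57),f"pics/i_{c}.png")
    print(c,[(l,[(round(d["conf"],2),d["position"].round(4) if hasattr(d["position"],"round") else d["position"]) for d in mark_of(l,c)[:1]]) for l in("crank_hub","crank_fork","grip_mid")])
E
```

```text
time_s: 6.95
tcp_pos: [0.5661, 0.1307, 0.2995]
ee_rot: [-0.366, 0.364, -0.605, 0.607]
force: [0.4, 0.5, 0.5]
gripper_width: 0.0122
time_s: 7.45
tcp_pos: [0.5549, 0.1094, 0.2997]
ee_rot: [-0.366, 0.364, -0.605, 0.607]
force: [2.1, 2.3, 2.0]
gripper_width: 0.0002
time_s: 7.75
tcp_pos: [0.5508, 0.1021, 0.2997]
ee_rot: [-0.366, 0.364, -0.605, 0.607]
force: [1.5, 2.5, 1.4]
gripper_width: 0.0001
[ 0.26566198 -0.17076651 -0.01212324] [ 0.00332318 -0.00120431 -0.99999375]
pics/i_side.png 240 73
side [('crank_hub', [(0.7, [0.5832, 0.1625, 0.2379])]), ('crank_fork', [(0.6, [0.5389, 0.0804, 0.2528])]), ('grip_mid', [(0.49, [0.5394, 0.0863, 0.3019])])]
```

View pics/i_side.png

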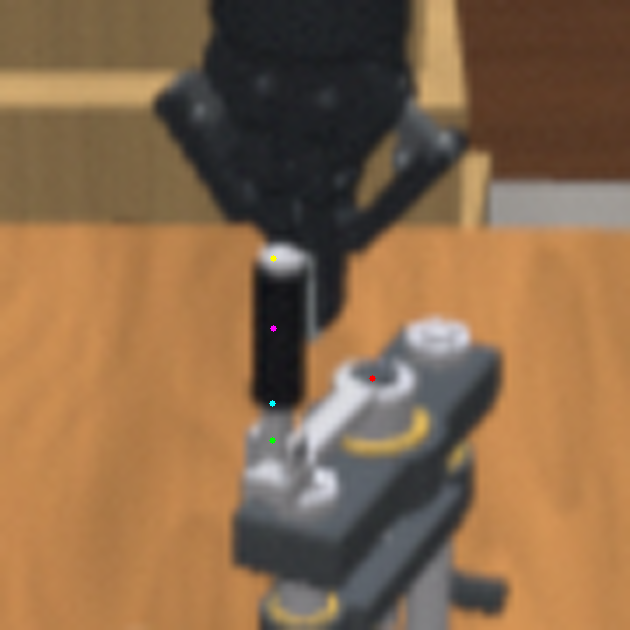

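```bash
python3 -m jog '[[[-0.7,-1.3,0],[0,0,0],-1],[[-1.4,-2.6,0],[0,0,0],-1]]';python3 -m jog '[[[-0.7,-1.3,0],[0,0,0],-1],[[-0.7,-1.3,0],[0,0,0],-1]]'
```

```text
time_s: 8.15
tcp_pos: [0.5495, 0.0997, 0.2995]
ee_rot: [-0.366, 0.364, -0.605, 0.607]
force: [1.2, 3.5, 1.5]
gripper_width: 0.0001
time_s: 8.35
tcp_pos: [0.5491, 0.0993, 0.2996]
ee_rot: [-0.367, 0.364, -0.605, 0.606]
force: [6.0, 10.0, 0.9]
gripper_width: -0.0001
```

```bash
python3 -m jog '[[[4,7,0],[0,0,0],-1],[[8,14,0],[0,0,0],0],[[8,14,0],[0,0,0],1],[[8,14,0],[0,0,0],1],[[8,14,0],[0,0,0],1]]';python3 -m jog '[[[0,0,-2],[0,0,0],1],[[0,0,-4],[0,0,0],1]]'
python3 - <<'E'
from h import *
s,M=st()
print("to fork",(np.array([.5387,.0805,.294])-s["tcp_pos"])*1e3)
for c in("side","top"):
    im=camera(c);zoom(c,im,proj(c,[.56,.13,.28]),90,7,model((.581,.160),np.radians(-118),1.57),f"pics/j_{c}.png")
    print(c,[(l,[(round(d["conf"],2),d["position"].round(4) if hasattr(d["position"],"round") else d["position"]) for d in mark_of(l,c)[:1]]) for l in("crank_hub","crank_fork","grip_mid")])
E
```

```text
time_s: 8.85
tcp_pos: [0.5571, 0.1131, 0.2996]
ee_rot: [-0.367, 0.364, -0.605, 0.606]
force: [0.4, 0.8, 0.5]
gripper_width: 0.0579
time_s: 9.05
tcp_pos: [0.557, 0.113, 0.2954]
ee_rot: [-0.366, 0.364, -0.605, 0.606]
force: [-0.2, -0.1, 0.3]
gripper_width: 0.0847
to fork [-18.30165365 -32.4841401   -1.42972525]
pics/j_side.png 240 73
side [('crank_hub', [(0.71, [0.5804, 0.159, 0.2376])]), ('crank_fork', [(0.92, [0.5378, 0.0834, 0.2581])]), ('grip_mid', [(0.73, [0.5367, 0.0793, 0.3006])])]
pics/j_top.png 130 154
top [('crank_hub', []), ('crank_fork', []), ('grip_mid', [(0.5, [0.5397, 0.0807, 0.3028])])]
```

View pics/j_side.png

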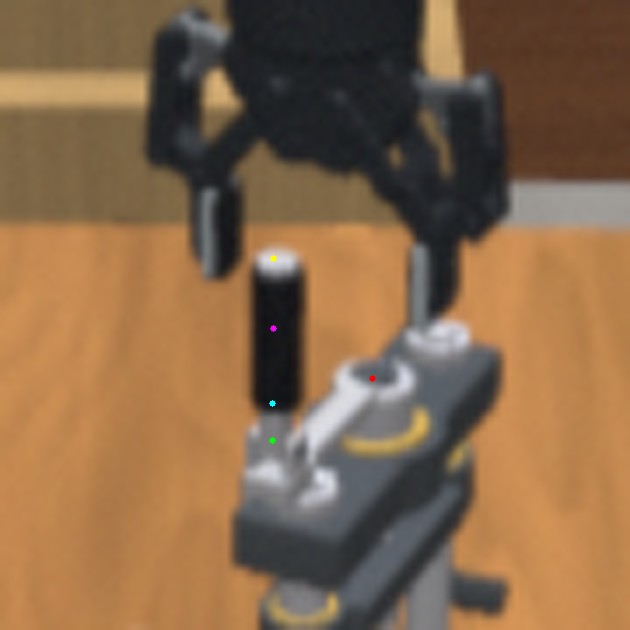

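The grip stands upright (263–300 px wide column over the fork dots). I move over it and grasp.

```bash
python3 -m jog '[[[-9,-16,-1],[0,0,0],1],[[-18.5,-33,-2],[0,0,0],1],[[-18.5,-33,-2],[0,0,0],0.2],[[-18.5,-33,-2],[0,0,0],-0.4],[[-18.5,-33,-2],[0,0,0],-0.8]]';python3 -m jog '[[[0,0,0],[0,0,0],-1],[[0,0,0],[0,0,0],-1],[[0,0,0],[0,0,0],-1]]'
python3 - <<'E'
from h import *
s,M=st();print(s["tcp_pos"],s["force"],s["wrist_torque"],s["gripper_width"])
E
```

```text
time_s: 9.95
tcp_pos: [0.5385, 0.08, 0.2938]
ee_rot: [-0.367, 0.364, -0.605, 0.606]
force: [-0.4, 0.9, -0.3]
gripper_width: 0.044
time_s: 10.25
tcp_pos: [0.5386, 0.0801, 0.294]
ee_rot: [-0.367, 0.364, -0.605, 0.606]
force: [0.1, 0.1, 2.0]
gripper_width: 0.0209
[0.53863213 0.08011591 0.29395036] [0.10530976 0.09464954 2.02476626] [-0.02158365  0.16993622 -0.02063153] 0.020896865505833605
```

```bash
cat > nx.py <<'E'
import sys
from h import *
C=np.array([.581,.160]);R=.0903
def main(step,n=5):
    s,M=st();v=s["tcp_pos"][:2]-C;a=np.arctan2(v[1],v[0]);r=np.hypot(*v)
    er=v/r;et=np.array([er[1],-er[0]]) # clockwise tangent
    F=s["force"];tot=(-117.95-np.degrees(a))%360
    if tot>350: tot-=360
    print("cw total",round(tot,1),"r mm",round(r*1e3,2),"push",round(-F[:2]@et,2),"radial",round(F[:2]@er,2),"w",round(s["gripper_width"],4),"z",round(s["tcp_pos"][2],4))
    for i in range(1,n+1):
        b=a-np.radians(step*i);p=C+R*np.array([np.cos(b),np.sin(b)])-s["tcp_pos"][:2]
        print(np.round(p*1e3,1),end=" ")
    print()
if __name__=="__main__": main(float(sys.argv[1]))
E
python3 nx.py 6
```

```text
cw total -0.0 r mm 90.42 push 0.05 radial -0.13 w 0.0209 z 0.294
[-8.  5.] [-15.6  10.6] [-22.5  17.1] [-28.7  24.2] [-34.2  32. ]
```

```bash
python3 -m jog '[[[-8,5,0],[0,0,0],-1],[[-15.6,10.6,0],[0,0,0],-1],[[-22.5,17,0],[0,0,0],-1],[[-28.7,24.2,0],[0,0,0],-1],[[-34.2,32,0],[0,0,0],-1]]'; python3 nx.py 10
python3 - <<'E'
from h import *
im=camera("side");zoom("side",im,proj("side",[.56,.13,.28]),90,7,{},"pics/k.png")
E
```

```text
time_s: 10.75
tcp_pos: [0.5034, 0.1127, 0.2939]
ee_rot: [-0.366, 0.364, -0.605, 0.606]
force: [-2.2, -3.3, 2.4]
gripper_width: 0.0203
cw total 30.7 r mm 90.91 push 1.64 radial 3.63 w 0.0203 z 0.2939
[-6.5 14.4] [-10.9  29.5] [-12.6  45.2] [-11.6  60.9] [-7.9 76.2] 
pics/k.png 240 73
```

View pics/k.png

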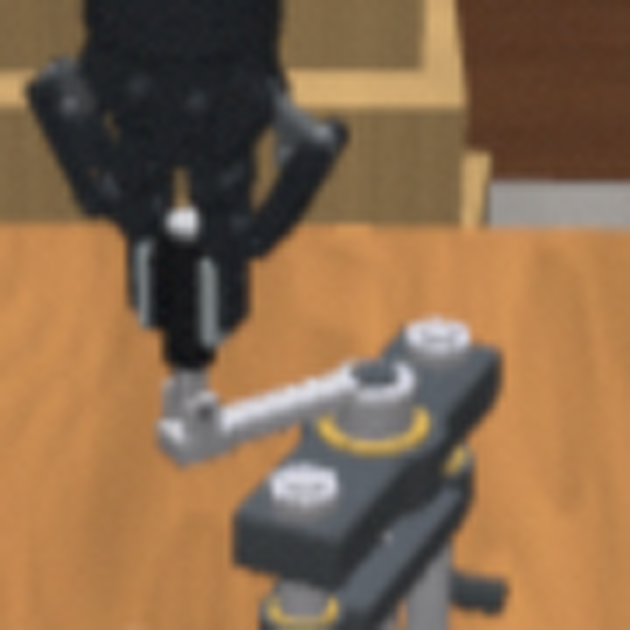

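Cranking works: the grip is standing between the pads at (180,270) and the push is about 1.6 N. I continue.

```bash
python3 -m jog '[[[-6.5,14.4,0],[0,0,0],-1],[[-10.9,29.5,0],[0,0,0],-1],[[-12.6,45.2,0],[0,0,0],-1],[[-11.6,60.9,0],[0,0,0],-1],[[-8,76,0],[0,0,0],-1]]'; python3 nx.py 10
```

```text
time_s: 11.3
tcp_pos: [0.4947, 0.191, 0.294]
ee_rot: [-0.367, 0.364, -0.605, 0.606]
force: [7.0, -4.0, -0.3]
gripper_width: 0.0207
cw total 81.8 r mm 91.73 push 1.43 radial -7.93 w 0.0207 z 0.294
[ 7.9 13.8] [16.9 26.7] [28.  37.9] [40.8 47. ] [55.1 53.7]
```

```bash
python3 -m jog '[[[8,13.8,0],[0,0,0],-1],[[17,26.7,0],[0,0,0],-1],[[28,38,0],[0,0,0],-1],[[41,47,0],[0,0,0],-1],[[55,53.7,0],[0,0,0],-1]]'; python3 nx.py 6
```

```text
time_s: 11.8
tcp_pos: [0.5505, 0.2458, 0.2939]
ee_rot: [-0.367, 0.364, -0.605, 0.606]
force: [-1.7, -7.9, 4.2]
gripper_width: 0.0206
cw total 132.5 r mm 91.07 push 4.26 radial -6.89 w 0.0206 z 0.2939
[9.3 2. ] [18.6  3.7] [28.   4.5] [37.5  4.2] [46.9  3. ]
```

```bash
python3 -m jog '[[[9,2,0],[0,0,0],-1],[[18,3.6,0],[0,0,0],-1],[[18.5,3.7,0],[0,0,0],-1]]'; python3 nx.py 4
python3 - <<'E'
from h import *
im=camera("side");zoom("side",im,proj("side",[.58,.16,.17]),90,7,{},"pics/l.png")
for l in ("ram","jet_holder_top"):print(l,[(d["conf"],d["position"]) for d in mark_of(l,"side")[:2]])
E
```

```text
time_s: 12.1
tcp_pos: [0.5704, 0.25, 0.2939]
ee_rot: [-0.367, 0.364, -0.605, 0.606]
force: [-0.7, -4.0, 3.8]
gripper_width: 0.0207
cw total 145.3 r mm 90.67 push 1.15 radial -3.86 w 0.0207 z 0.2939
[6.3 0.2] [12.6  0.2] [18.9 -0.1] [25.2 -0.9] [31.4 -2.1] 
pics/l.png 246 101
ram [(0.74, [0.5803, 0.1613, 0.106])]
jet_holder_top []
```

View pics/l.png

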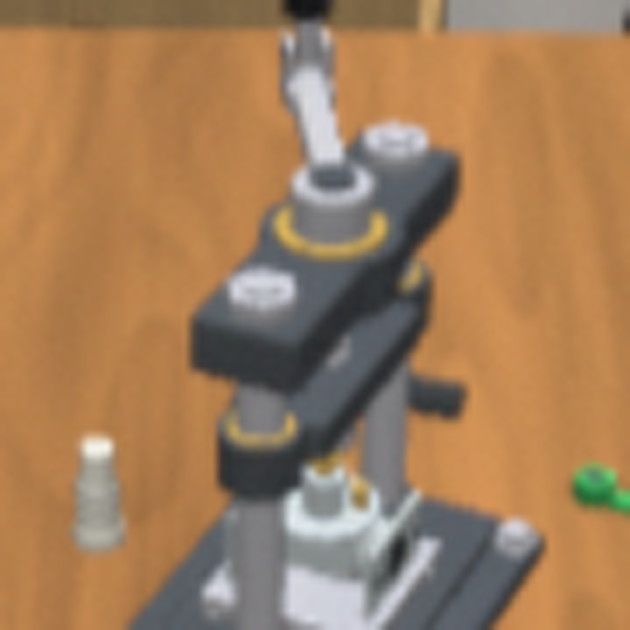

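```bash
python3 -m jog '[[[6.3,0.2,0],[0,0,0],-1],[[12.6,0.2,0],[0,0,0],-1],[[18.9,-0.1,0],[0,0,0],-1]]'; python3 nx.py 3
```

```text
time_s: 12.55
tcp_pos: [0.5888, 0.2501, 0.2939]
ee_rot: [-0.367, 0.365, -0.605, 0.606]
force: [-4.3, -3.6, 4.4]
gripper_width: 0.0203
cw total 157.0 r mm 90.39 push 3.95 radial -3.92 w 0.0203 z 0.2939
[ 4.7 -0.6] [ 9.4 -1.4] [14.  -2.4] [18.5 -3.7] [23.  -5.2]
```

```bash
python3 - <<'E'
from h import *
o=[]
for i in range(1):
    s,_=st();print(s["time_s"],s["force"])
E
```

```text
12.55 [-4.27533172 -3.56381284  4.37939833]
```

```bash
python3 -m jog '[[[4.7,-0.6,0],[0,0,0],-1],[[9.4,-1.4,0],[0,0,0],-1],[[14,-2.4,0],[0,0,0],-1]]'; python3 nx.py 3
```

```text
time_s: 12.85
tcp_pos: [0.6031, 0.2475, 0.2939]
ee_rot: [-0.366, 0.365, -0.605, 0.606]
force: [-5.3, -5.9, 3.8]
gripper_width: 0.0208
cw total 166.2 r mm 90.21 push 3.72 radial -6.99 w 0.0208 z 0.2939
[ 4.6 -1.2] [ 9.1 -2.7] [13.4 -4.5] [17.7 -6.4] [21.9 -8.6]
```

```bash
python3 -m jog '[[[4.6,-1.2,0],[0,0,0],-1],[[9.1,-2.7,0],[0,0,0],-1],[[13.4,-4.5,0],[0,0,0],-1],[[17.7,-6.4,0],[0,0,0],-1]]'; python3 nx.py 3
```

```text
time_s: 13.25
tcp_pos: [0.6209, 0.2407, 0.2939]
ee_rot: [-0.366, 0.365, -0.605, 0.606]
force: [-8.8, -6.4, 4.9]
gripper_width: 0.0205
cw total 178.4 r mm 90.04 push 5.06 radial -9.61 w 0.0205 z 0.2939
[ 4.3 -2. ] [ 8.4 -4.4] [12.3 -7. ] [16.1 -9.9] [ 19.7 -12.9]
```

```bash
sed -i 's/R=.0903/R=.0892/' nx.py; python3 nx.py 3
```

```text
cw total 178.4 r mm 90.04 push 5.06 radial -9.61 w 0.0205 z 0.2939
[ 3.8 -2.9] [ 7.8 -5.3] [11.6 -7.9] [ 15.4 -10.7] [ 19.  -13.7]
```

```bash
python3 -m jog '[[[3.8,-2.9,0],[0,0,0],-1],[[7.8,-5.3,0],[0,0,0],-1],[[11.6,-7.9,0],[0,0,0],-1]]'; python3 nx.py 3
```

```text
time_s: 13.55
tcp_pos: [0.6328, 0.233, 0.2939]
ee_rot: [-0.366, 0.365, -0.605, 0.606]
force: [-3.6, 0.3, 4.8]
gripper_width: 0.0206
cw total 187.4 r mm 89.52 push 3.1 radial -1.87 w 0.0206 z 0.2939
[ 3.6 -3.1] [ 7.1 -6.1] [10.6 -9.2] [ 13.8 -12.6] [ 16.9 -16.1]
```

```bash
python3 -m jog '[[[3.6,-3.1,0],[0,0,0],-1],[[7.1,-6.1,0],[0,0,0],-1],[[10.6,-9.2,0],[0,0,0],-1]]'; python3 nx.py 3
```

```text
time_s: 13.85
tcp_pos: [0.6437, 0.2236, 0.2939]
ee_rot: [-0.366, 0.365, -0.605, 0.605]
force: [-5.5, 0.8, 5.2]
gripper_width: 0.0206
cw total 196.6 r mm 89.33 push 4.52 radial -3.3 w 0.0206 z 0.2939
[ 3.1 -3.5] [ 6.2 -7. ] [  9.1 -10.7] [ 11.7 -14.5] [ 14.2 -18.5]
```

```bash
python3 -m jog '[[[3.1,-3.5,0],[0,0,0],-1],[[6.2,-7,0],[0,0,0],-1],[[9,-10.7,0],[0,0,0],-1]]'; python3 nx.py 3;python3 - <<'E'
from h import *
im=camera("side");zoom("side",im,proj("side",[.58,.16,.12]),60,10,{},"pics/m.png")
for l in ("ram","jet_holder_top"):print(l,[(d["conf"],d["position"]) for d in mark_of(l,"side")[:2]])
E
```

```text
time_s: 14.15
tcp_pos: [0.6529, 0.2127, 0.2939]
ee_rot: [-0.366, 0.365, -0.605, 0.605]
force: [-5.0, 1.7, 4.8]
gripper_width: 0.0206
cw total 205.9 r mm 89.16 push 4.37 radial -3.0 w 0.0206 z 0.2939
[ 2.7 -3.8] [ 5.1 -7.8] [  7.4 -11.9] [  9.4 -16.1] [ 11.2 -20.4] 
pics/m.png 261 129
ram [(0.88, [0.5815, 0.1633, 0.1028])]
jet_holder_top [(0.36, [0.6512, 0.2149, 0.2557])]
```

View pics/m.png

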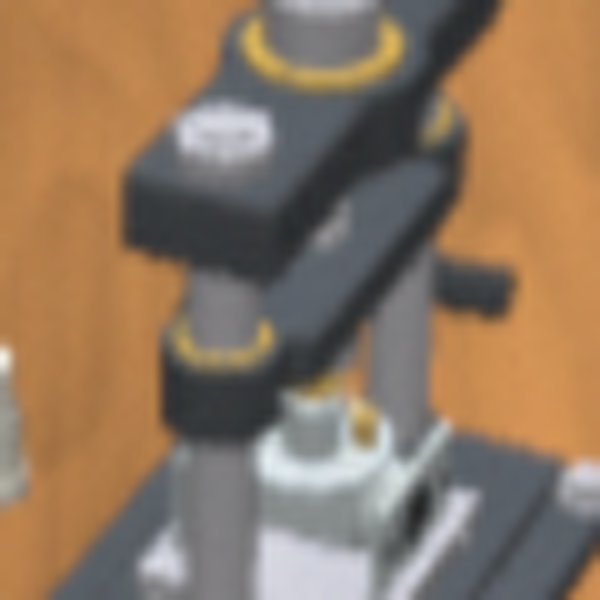

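Little brass remains visible above the stem (at (320,385)), so home is near. I take smaller steps.

```bash
python3 -m jog '[[[1.8,-2.5,0],[0,0,0],-1],[[3.5,-5.1,0],[0,0,0],-1],[[5.1,-7.8,0],[0,0,0],-1]]'; python3 nx.py 2
```

```text
time_s: 14.6
tcp_pos: [0.6582, 0.2045, 0.294]
ee_rot: [-0.366, 0.365, -0.605, 0.606]
force: [-4.4, 1.1, 4.9]
gripper_width: 0.0205
cw total 212.1 r mm 89.06 push 3.17 radial -3.26 w 0.0205 z 0.294
[ 1.6 -2.7] [ 3.  -5.4] [ 4.4 -8.3] [  5.6 -11.1] [  6.7 -14. ]
```

```bash
python3 -m jog '[[[1.6,-2.7,0],[0,0,0],-1],[[3,-5.4,0],[0,0,0],-1],[[4.4,-8.3,0],[0,0,0],-1]]'; python3 nx.py 2
```

```text
time_s: 14.9
tcp_pos: [0.6624, 0.1959, 0.2939]
ee_rot: [-0.366, 0.365, -0.605, 0.606]
force: [-6.0, 0.9, 5.5]
gripper_width: 0.0205
cw total 218.2 r mm 89.02 push 3.26 radial -5.1 w 0.0205 z 0.2939
[ 1.4 -2.8] [ 2.5 -5.7] [ 3.5 -8.7] [  4.4 -11.6] [  5.2 -14.6]
```

```bash
sed -i 's/R=.0892/R=.0886/' nx.py; python3 -m jog '[[[0.9,-2.6,0],[0,0,0],-1],[[2,-5.4,0],[0,0,0],-1],[[3,-8.4,0],[0,0,0],-1]]'; python3 nx.py 2
```

```text
time_s: 15.2
tcp_pos: [0.6655, 0.1874, 0.2939]
ee_rot: [-0.366, 0.365, -0.605, 0.605]
force: [-3.9, 2.3, 4.6]
gripper_width: 0.0206
cw total 224.1 r mm 88.85 push 3.4 radial -3.0 w 0.0206 z 0.2939
[ 0.7 -3. ] [ 1.5 -6. ] [ 2.2 -9. ] [  2.7 -12.1] [  3.2 -15.1]
```

```bash
python3 -m jog '[[[0.7,-3,0],[0,0,0],-1],[[1.5,-6,0],[0,0,0],-1],[[2.2,-9,0],[0,0,0],-1]]'; python3 nx.py 2
```

```text
time_s: 15.5
tcp_pos: [0.6679, 0.1782, 0.2939]
ee_rot: [-0.366, 0.365, -0.605, 0.605]
force: [-1.9, 3.9, 4.2]
gripper_width: 0.0209
cw total 230.2 r mm 88.74 push 4.24 radial -1.1 w 0.0209 z 0.2939
[ 0.4 -3.1] [ 0.9 -6.1] [ 1.3 -9.2] [  1.5 -12.3] [  1.7 -15.4]
```

```bash
python3 -m jog '[[[0.4,-3.1,0],[0,0,0],-1],[[0.9,-6.1,0],[0,0,0],-1],[[1.3,-9.2,0],[0,0,0],-1]]'; python3 nx.py 2
```

```text
time_s: 15.8
tcp_pos: [0.6693, 0.1688, 0.294]
ee_rot: [-0.366, 0.365, -0.605, 0.605]
force: [-1.2, 4.3, 3.6]
gripper_width: 0.0207
cw total 236.4 r mm 88.69 push 4.37 radial -0.79 w 0.0207 z 0.294
[ 0.2 -3.1] [ 0.3 -6.2] [ 0.3 -9.3] [  0.3 -12.4] [  0.1 -15.5]
```

```bash
python3 -m jog '[[[0.2,-3.1,0],[0,0,0],-1],[[0.3,-6.2,0],[0,0,0],-1],[[0.3,-9.3,0],[0,0,0],-1]]'; python3 nx.py 2
```

```text
time_s: 16.1
tcp_pos: [0.6696, 0.1592, 0.294]
ee_rot: [-0.366, 0.365, -0.605, 0.605]
force: [-1.0, 3.6, 3.9]
gripper_width: 0.0206
cw total 242.6 r mm 88.6 push 3.59 radial -1.05 w 0.0206 z 0.294
[-0.1 -3.1] [-0.3 -6.2] [-0.6 -9.3] [ -1.  -12.3] [ -1.5 -15.4]
```

```bash
python3 -m jog '[[[-0.1,-3.1,0],[0,0,0],-1],[[-0.3,-6.2,0],[0,0,0],-1],[[-0.6,-9.3,0],[0,0,0],-1]]'; python3 nx.py 2;python3 - <<'E'
from h import *
im=camera("side");zoom("side",im,proj("side",[.58,.16,.12]),60,10,{},"pics/n.png")
for l in ("ram","jet_holder_top"):print(l,[(d["conf"],d["position"]) for d in mark_of(l,"side")[:2]])
E
```

```text
time_s: 16.4
tcp_pos: [0.669, 0.1497, 0.2939]
ee_rot: [-0.366, 0.365, -0.605, 0.605]
force: [-0.6, 3.2, 3.4]
gripper_width: 0.0211
cw total 248.8 r mm 88.59 push 3.11 radial -0.96 w 0.0211 z 0.2939
[-0.4 -3.1] [-0.9 -6.1] [-1.6 -9.1] [ -2.3 -12.1] [ -3.1 -15.1] 
pics/n.png 261 129
ram [(0.64, [0.5799, 0.1637, 0.1002])]
jet_holder_top []
```

View pics/n.png

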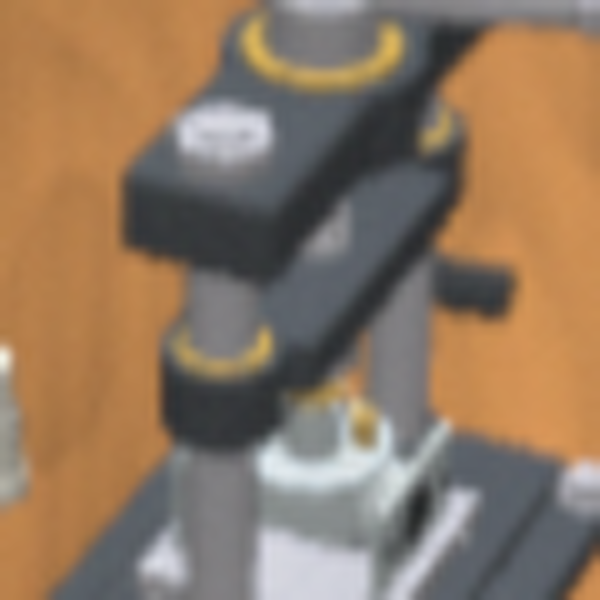

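```bash
python3 -m jog '[[[-0.4,-3.1,0],[0,0,0],-1],[[-0.9,-6.1,0],[0,0,0],-1],[[-1.6,-9.1,0],[0,0,0],-1]]'; python3 nx.py 2
```

```text
time_s: 16.85
tcp_pos: [0.6674, 0.1402, 0.294]
ee_rot: [-0.366, 0.365, -0.605, 0.606]
force: [0.2, 2.9, 2.3]
gripper_width: 0.0207
cw total 255.0 r mm 88.61 push 2.89 radial -0.49 w 0.0207 z 0.294
[-0.8 -3. ] [-1.6 -6. ] [-2.6 -8.9] [ -3.6 -11.8] [ -4.8 -14.7]
```

```bash
python3 -m jog '[[[-0.8,-3,0],[0,0,0],-1],[[-1.6,-6,0],[0,0,0],-1],[[-2.6,-8.9,0],[0,0,0],-1]]'; python3 nx.py 2
```

```text
time_s: 17.15
tcp_pos: [0.6647, 0.1311, 0.2939]
ee_rot: [-0.366, 0.365, -0.605, 0.606]
force: [1.0, 4.7, 3.3]
gripper_width: 0.0208
cw total 261.1 r mm 88.58 push 4.79 radial -0.61 w 0.0208 z 0.2939
[-1.  -2.9] [-2.2 -5.8] [-3.5 -8.6] [ -4.8 -11.4] [ -6.3 -14.1]
```

```bash
python3 -m jog '[[[-1,-2.9,0],[0,0,0],-1],[[-2.2,-5.8,0],[0,0,0],-1]]'; python3 nx.py 2
```

```text
time_s: 17.35
tcp_pos: [0.6625, 0.1251, 0.2939]
ee_rot: [-0.366, 0.365, -0.605, 0.606]
force: [1.0, 6.3, 3.1]
gripper_width: 0.0204
cw total 265.2 r mm 88.63 push 6.15 radial -1.54 w 0.0204 z 0.2939
[-1.3 -2.8] [-2.7 -5.6] [-4.1 -8.3] [ -5.7 -11. ] [ -7.3 -13.6]
```

Rising: 6.15 N. I take single 2° steps from here.

```bash
python3 -m jog '[[[-1.3,-2.8,0],[0,0,0],-1]]'; python3 nx.py 2
```

```text
time_s: 17.45
tcp_pos: [0.6612, 0.1223, 0.2939]
ee_rot: [-0.366, 0.365, -0.605, 0.606]
force: [2.6, 5.8, 3.3]
gripper_width: 0.0209
cw total 267.3 r mm 88.64 push 6.32 radial -0.14 w 0.0209 z 0.2939
[-1.4 -2.8] [-2.9 -5.5] [-4.4 -8.2] [ -6.1 -10.8] [ -7.8 -13.3]
```

```bash
python3 -m jog '[[[-1.4,-2.8,0],[0,0,0],-1]]'; python3 nx.py 2
```

```text
time_s: 17.55
tcp_pos: [0.6598, 0.1194, 0.2939]
ee_rot: [-0.366, 0.365, -0.605, 0.605]
force: [2.9, 6.1, 2.6]
gripper_width: 0.0206
cw total 269.3 r mm 88.67 push 6.75 radial -0.18 w 0.0206 z 0.2939
[-1.5 -2.7] [-3.1 -5.4] [-4.7 -8. ] [ -6.5 -10.5] [ -8.3 -13. ]
```

```bash
python3 -m jog '[[[-1.5,-2.7,0],[0,0,0],-1]]'; python3 nx.py 2
```

```text
time_s: 17.65
tcp_pos: [0.6584, 0.1167, 0.294]
ee_rot: [-0.367, 0.364, -0.605, 0.605]
force: [3.4, 6.4, 2.6]
gripper_width: 0.021
cw total 271.3 r mm 88.68 push 7.29 radial -0.14 w 0.021 z 0.294
[-1.6 -2.6] [-3.3 -5.3] [-5.  -7.8] [ -6.8 -10.3] [ -8.8 -12.7]
```

```bash
python3 -m jog '[[[-1.6,-2.6,0],[0,0,0],-1]]'; python3 nx.py 2;  python3 -m jog '[[[-0.5,-0.8,0],[0,0,0],-1]]'; python3 nx.py 2
```

```text
time_s: 17.75
tcp_pos: [0.6569, 0.1142, 0.294]
ee_rot: [-0.367, 0.364, -0.605, 0.605]
force: [3.4, 6.7, 3.0]
gripper_width: 0.0207
cw total 273.2 r mm 88.64 push 7.51 radial -0.61 w 0.0207 z 0.294
[-1.7 -2.6] [-3.4 -5.2] [-5.2 -7.7] [ -7.1 -10.1] [ -9.1 -12.5] 
time_s: 17.85
tcp_pos: [0.6564, 0.1133, 0.294]
ee_rot: [0.367, -0.364, 0.605, -0.605]
force: [3.5, 6.9, 3.4]
gripper_width: 0.021
cw total 273.8 r mm 88.7 push 7.72 radial -0.63 w 0.021 z 0.294
[-1.8 -2.6] [-3.5 -5.1] [-5.4 -7.6] [ -7.3 -10. ] [ -9.3 -12.3]
```

```bash
python3 -m jog '[[[-1.3,-1.9,0],[0,0,0],-1]]'; python3 nx.py 1
```

```text
time_s: 17.95
tcp_pos: [0.6553, 0.1116, 0.2939]
ee_rot: [0.368, -0.364, 0.605, -0.605]
force: [4.1, 7.5, 2.8]
gripper_width: 0.0205
cw total 275.1 r mm 88.67 push 8.54 radial -0.72 w 0.0205 z 0.2939
[-0.9 -1.3] [-1.8 -2.5] [-2.7 -3.8] [-3.6 -5. ] [-4.6 -6.2]
```

```bash
python3 -m jog '[[[-0.2,-0.3,0],[0,0,0],-1],[[-0.2,-0.3,0],[0,0,0],-1]]'; python3 nx.py -8
python3 - <<'E'
from h import *
im=camera("side");zoom("side",im,proj("side",[.58,.16,.12]),60,10,{},"pics/o.png")
zoom("side",im,proj("side",[.6,.13,.27]),110,6,{},"pics/o2.png")
print([(d["conf"],d["position"]) for d in mark_of("ram","side")[:2]])
E
```

```text
time_s: 18.15
tcp_pos: [0.6552, 0.1114, 0.294]
ee_rot: [0.368, -0.364, 0.605, -0.605]
force: [3.4, 6.1, 3.9]
gripper_width: 0.0205
cw total 275.3 r mm 88.65 push 6.95 radial -0.52 w 0.0205 z 0.294
[ 6.  10.8] [10.5 22.3] [13.3 34.4] [14.4 46.7] [13.8 59. ] 
pics/o.png 261 129
pics/o2.png 244 66
[(0.81, [0.5808, 0.1624, 0.0985]), (0.2, [0.5824, 0.1588, -0.0015])]
```

View pics/o.png

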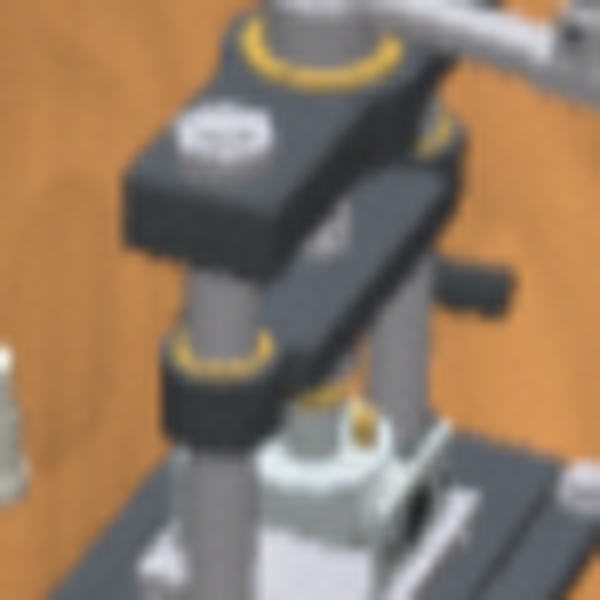

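View pics/o2.png

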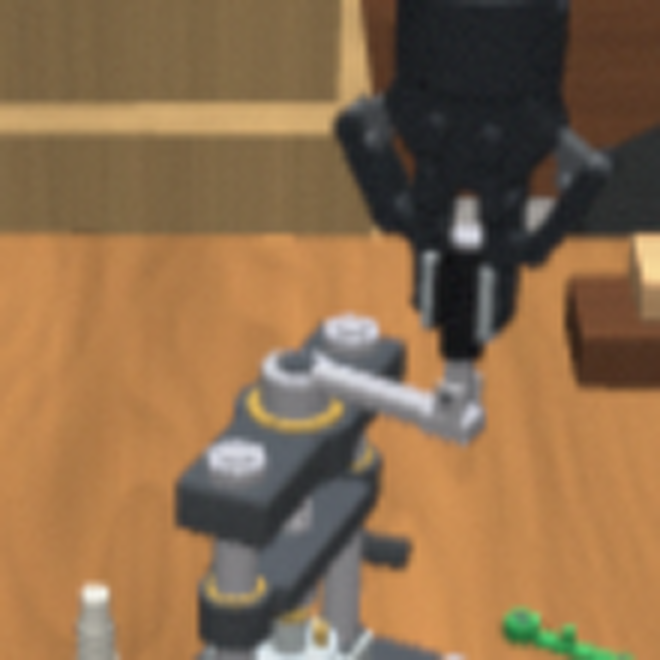

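```bash
python3 -m jog '[[[-1.2,-1.7,0],[0,0,0],-1]]'; python3 nx.py 1
```

```text
time_s: 18.35
tcp_pos: [0.6542, 0.11, 0.2939]
ee_rot: [0.369, -0.363, 0.605, -0.605]
force: [4.8, 7.2, 3.9]
gripper_width: 0.0204
cw total 276.4 r mm 88.66 push 8.64 radial -0.06 w 0.0204 z 0.2939
[-0.9 -1.2] [-1.8 -2.5] [-2.8 -3.7] [-3.7 -4.9] [-4.7 -6.1]
```

```bash
python3 -m jog '[[[-0.6,-0.8,0],[0,0,0],-1],[[-0.6,-0.8,0],[0,0,0],-1]]'; python3 nx.py 1; python3 nx.py -6
```

```text
time_s: 18.55
tcp_pos: [0.6537, 0.1092, 0.294]
ee_rot: [0.369, -0.363, 0.605, -0.605]
force: [3.4, 6.3, 2.6]
gripper_width: 0.0206
cw total 277.0 r mm 88.7 push 7.11 radial -0.77 w 0.0206 z 0.294
[-1.  -1.2] [-1.9 -2.5] [-2.8 -3.7] [-3.8 -4.9] [-4.8 -6.1] 
cw total 277.0 r mm 88.7 push 7.11 radial -0.77 w 0.0206 z 0.294
[4.8 7.9] [ 8.9 16.3] [12. 25.] [14.3 34. ] [15.5 43.2]
```

Home: 8.6 N moving, 7.1 N held. Now I wind back.

```bash
python3 -m jog '[[[4.8,7.9,0],[0,0,0],-1],[[8.9,16.3,0],[0,0,0],-1],[[12,25,0],[0,0,0],-1],[[14.3,34,0],[0,0,0],-1],[[15.5,43,0],[0,0,0],-1]]'; python3 nx.py -8
```

```text
time_s: 19.05
tcp_pos: [0.6694, 0.1529, 0.2939]
ee_rot: [0.369, -0.363, 0.605, -0.605]
force: [-3.4, -2.4, 4.8]
gripper_width: 0.0209
cw total 246.7 r mm 88.66 push -2.63 radial -3.2 w 0.0209 z 0.2939
[ 0.1 12.4] [-1.5 24.6] [-4.8 36.5] [-9.7 47.9] [-16.1  58.4]
```

```bash
python3 -m jog '[[[0.1,12.4,0],[0,0,0],-1],[[-1.5,24.6,0],[0,0,0],-1],[[-4.8,36.5,0],[0,0,0],-1],[[-9.7,47.9,0],[0,0,0],-1],[[-16,58.4,0],[0,0,0],-1]]';sed -i 's/R=.0886/R=.0896/' nx.py; python3 nx.py -8
```

```text
time_s: 19.55
tcp_pos: [0.6532, 0.2122, 0.2939]
ee_rot: [-0.369, 0.363, -0.605, 0.605]
force: [-2.1, -3.5, 4.4]
gripper_width: 0.0201
cw total 206.2 r mm 89.14 push -1.59 radial -3.77 w 0.0201 z 0.2939
[-7.6  9.9] [-16.9  18.3] [-27.2  25.3] [-38.5  30.8] [-50.3  34.7]
```

```bash
python3 -m jog '[[[-7.6,9.7,0],[0,0,0],-1],[[-17,18,0],[0,0,0],-1],[[-27.2,25.3,0],[0,0,0],-1],[[-38.5,30.8,0],[0,0,0],-1],[[-50,34.7,0],[0,0,0],-1]]';sed -i 's/R=.0896/R=.0902/' nx.py; python3 nx.py -8
```

```text
time_s: 20.05
tcp_pos: [0.6026, 0.2475, 0.2939]
ee_rot: [-0.369, 0.363, -0.605, 0.605]
force: [0.3, -4.4, 4.4]
gripper_width: 0.0206
cw total 165.9 r mm 90.15 push -1.34 radial -4.2 w 0.0206 z 0.2939
[-12.4   2.2] [-25.    2.6] [-37.5   1.3] [-49.7  -1.8] [-61.3  -6.6]
```

```bash
python3 -m jog '[[[-12.4,2.2,0],[0,0,0],-1],[[-25,2.6,0],[0,0,0],-1],[[-37.5,1.5,0],[0,0,0],-1],[[-37.5,1.5,0],[0,0,0],-1]]'; python3 nx.py -8;  python3 -m jog '[[[0,0,0],[0,0,0],0],[[0,0,0],[0,0,0],1],[[0,0,0],[0,0,0],1],[[0,0,0],[0,0,0],1],[[0,0,0],[0,0,0],1]]'; python3 -m jog '[[[0,0,20],[0,0,0],1],[[0,0,40],[0,0,0],1],[[0,0,70],[0,0,0],1],[[0,0,100],[0,0,0],1],[[0,0,100],[0,0,0],1]]'; python3 - <<'E'
from h import *
for c in("side","top"):
    im=camera(c);zoom(c,im,proj(c,[.58,.18,.18]),110,6,{},f"pics/q_{c}.png")
    for l in("ram","jet_holder_top","crank_fork","grip_mid","insulator","thread_chaser","throttle_lever"):print(c,l,[(round(d["conf"],2),np.round(d["position"],4)) for d in mark_of(l,c)[:1]])
E
```

```text
time_s: 20.45
tcp_pos: [0.5635, 0.2489, 0.294]
ee_rot: [-0.369, 0.363, -0.605, 0.605]
force: [-0.6, -1.5, 2.2]
gripper_width: 0.0206
cw total 140.9 r mm 90.65 push 0.84 radial -1.32 w 0.0206 z 0.294
[-12.1  -3.7] [-23.6  -8.7] [-34.4 -15.2] [-44.2 -23.1] [-52.7 -32.4] 
time_s: 20.95
tcp_pos: [0.5636, 0.249, 0.2938]
ee_rot: [-0.369, 0.364, -0.605, 0.605]
force: [0.7, -0.8, -0.2]
gripper_width: 0.0855
time_s: 21.45
tcp_pos: [0.564, 0.2491, 0.3983]
ee_rot: [-0.371, 0.362, -0.605, 0.605]
force: [-0.1, 0.7, 0.2]
gripper_width: 0.0856
pics/q_side.png 236 85
side ram [(0.76, array([0.581 , 0.1629, 0.1076]))]
side jet_holder_top []
side crank_fork [(0.56, array([0.5796, 0.1632, 0.1063]))]
side grip_mid [(0.73, array([0.5631, 0.2518, 0.2558]))]
side insulator [(0.53, array([ 0.4706,  0.2303, -0.0007]))]
side thread_chaser [(0.6, array([0.6083, 0.3597, 0.0011]))]
side throttle_lever [(0.48, array([7.138e-01, 2.704e-01, 6.000e-04]))]
pics/q_top.png 110 140
top ram []
top jet_holder_top []
top crank_fork [(0.78, array([0.564 , 0.2473, 0.2514]))]
top grip_mid [(0.67, array([0.5654, 0.2493, 0.3069]))]
top insulator [(0.44, array([0.4684, 0.233 , 0.001 ]))]
top thread_chaser [(0.74, array([0.6119, 0.356 , 0.0021]))]
top throttle_lever [(0.45, array([0.7193, 0.2756, 0.0026]))]
```

View pics/q_side.png

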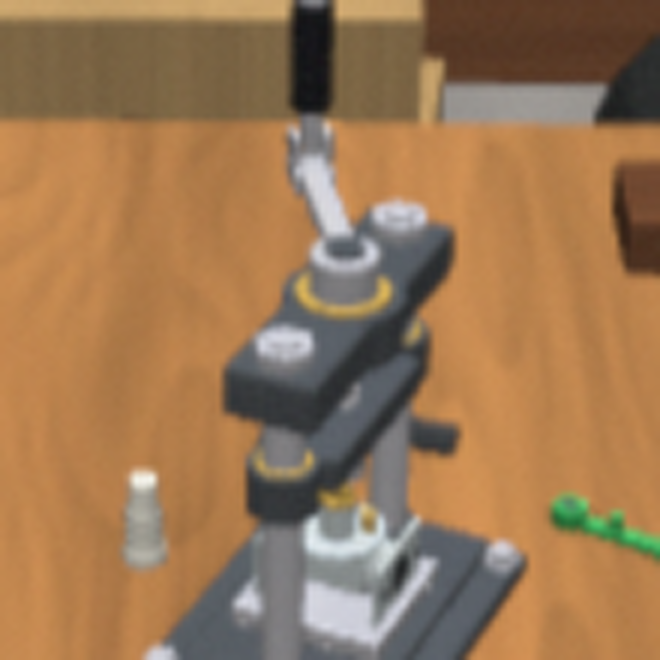

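```bash
python3 - <<'E'
from h import *
im=camera("side");zoom("side",im,proj("side",[.58,.16,.11]),40,15,{},"pics/r.png")
zoom("side",im,proj("side",[.56,.25,.29]),60,8,{},"pics/r2.png")
s=observe();print(s["time_s"],s["force"])
E
```

```text
pics/r.png 271 142
pics/r2.png 255 66
22.3 [ 0.03833072  0.25486097 -0.35067256]
```

View pics/r.png

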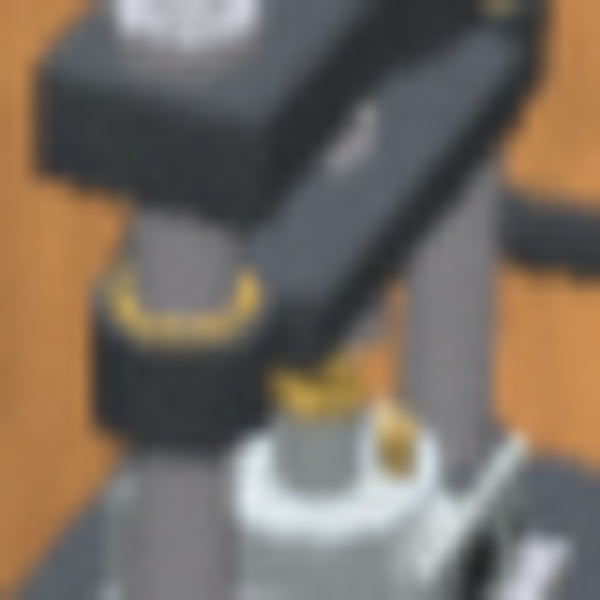

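View pics/r2.png

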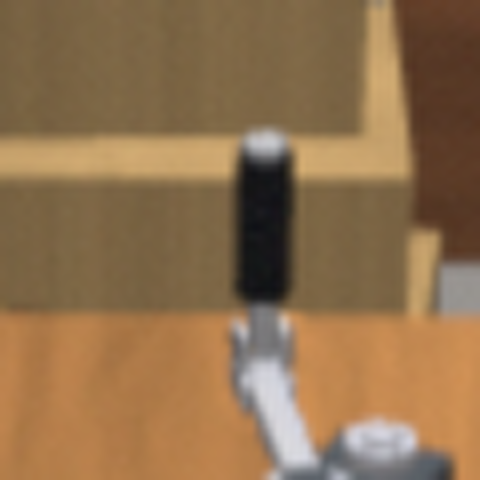

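Collar sits flush on the stem (at (320,405)), the ram is up and the grip is upright at (265,215). I hand it in.

```bash
python3 - <<'E'
from workcell import *
print(job_done(), observe()["time_s"])
E
```

```text
the job is handed in; nothing more can be done
the job is handed in; nothing more can be done
```

The jet holder is pressed home, the ram is wound back up, the grip stands upright, and I handed the job in at about 22 s; no verdict is reported.

- **Grip:** My first try at lifting it in the jaws slipped along the sleeve and stalled at about 1.2 rad. I let go and pushed it up from the hub side with the fingers shut until it met its stop (about 12 N).
- **Pressing:** I wound the crank about 277° clockwise. The push rose from 3–4 N in the bore to 8.6 N while moving, and was still 7.1 N at rest, on a solid collar. I could only judge the seating by this push, since the contact force on the jet holder cannot be read.
- **Winding back:** I turned the crank back about 136°, which lifts the ram about 7.5 mm. I then opened the gripper and raised it clear; the last force reading was about 0 N.
- **Last pictures:** They show the collar flush on the stem, the ram clear above it and the grip upright. The ram's reported height rose from 98.5 to 107.6 mm, against 101 mm for the top of the jet holder when home.
- **Bystanders:** The insulator, thread chaser and throttle lever were found within about 5 mm of where they started, which is close to the networks' own error.
- **Checks that failed or disagreed:** The jet holder's top was not found in the last pictures. The side camera put the crank fork on the ram and the grip too low (z 0.256 m), but the top camera and the picture both show the grip upright.

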